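# Look down a centrifuge sleeve with the inspection scope

### The job

A glass tube broke in the centrifuge, so the inside of the metal tube sleeve has to be inspected: gently slide the clamp's moving jaw up until it nips the sleeve snugly in the V of the fixed jaw, then lift the inspection scope out of its stand and lower its thin rod down the sleeve's bore, past the middle but clear of the bottom, never touching the sleeve with the scope. Finish holding the scope there in the gripper, upright, still and centred in the bore, with the sleeve still clamped and everything else on the bench left where it was.

Things in the scene. Friction and masses are not known exactly. Their poses are not given: they have to be found in the camera images.
- clamp: Low sliding-jaw clamp fixed to the bench: dark steel base plate 235 x 104 x 12 mm, two guide rods along its length (10 mm thick, axes 36 mm either side of its middle line, 28 mm up). Origin on the bench surface, on its middle line. Its x axis runs along the slide and points in the closing direction (from the moving jaw to the fixed V jaw), z up; the base reaches from x = -145 to +90 mm.
- vjaw: Fixed steel jaw of the clamp with an upright 90 degree V that opens towards the moving jaw (the clamp's -x); top 67 mm above the bench. Part of the clamp; its origin and axes are the clamp's.
- carriage (a joint): Slide of the clamp's moving jaw in m: 0 = fully open, growing as it closes along the clamp's x axis (limit 0.055); it starts at 0 to 0.02 and reads about 0.045 when the sleeve is nipped in the V. It drags with about 6 N of friction and stays where it is left; its friction also keeps a little squeeze on the sleeve after it is let go.
- jaw: Flat, nylon-faced jaw plate on the carriage, 92 mm wide, top 67 mm above the bench. Origin at bench height under its face; same axes as the clamp.
- jaw_grip (a point): Grip point of the carriage's upright black post, by which the jaw is slid: post 14 mm (along the slide) x 22 mm (across), its top 107 mm above the bench; this point is on its axis, 92 mm above the bench and 62 mm behind the jaw face. The post stands clear from 67 mm up (the jaw plate's top).
- clamp_seat (a point): Point on the clamp's base, 12 mm above the bench, where the middle of the sleeve's foot comes to lie when it is nipped in the V.
- sleeve: The sleeve to inspect: plain aluminium centrifuge tube sleeve (open-topped round cup), 36 mm outside (40 mm at its rolled rim), bore 30 mm, 80 mm tall, floor 4 mm thick, 160 g, standing loose on the clamp's base between the jaws, 3 to 10 mm short of its place in the V. Origin at the centre of its underside, z up.
- sleeve_mouth (a point): Centre of the sleeve's mouth, 80 mm above its underside; 92 mm above the bench while it stands on the clamp. The bore's floor is 76 mm below this point.
- stand: Parking stand of the scope, fixed: base 125 x 90 x 10 mm, a post at its +x side and a plate 60 x 60 mm, 115 mm above the bench at its top face, with a 14 mm hole through which the scope's rod hangs. Origin on the bench under that hole.
- scope: Battery inspection scope, 180 g, upright: a straight steel rod 8 mm thick and 100 mm long, and above it a round grey handle 30 mm thick, from 100 to 195 mm above the tip; a small black screen sticks out 30 mm from the axis on its own +x side, from 105 to 133 mm above the tip. In its stand the handle's shoulder rests on the plate, its tip 15 mm above the bench, and it lifts straight up. Origin at the rod's tip, z up along the rod.
- scope_tip (a point): Free lower end of the rod, on its axis.
- scope_grip (a point): Point on the handle's axis to grip it by from above, in its ribbed part: 170 mm above the tip, 25 mm below the handle's top.
- spare_sleeve: A second sleeve of the same kind standing on the bench near the stand; leave alone. Origin under its centre.
- dropper: Small amber bottle, 28 mm across, 60 mm tall, standing near the clamp; leave alone.
- slide_box: Flat box of microscope slides, 87 x 62 x 30 mm, near the stand; leave alone.
- tube_rack: White rack with capped tubes, 70 x 190 mm, 88 mm tall; leave alone.
- beaker: Green glass cup, 72 mm across, 85 mm tall; leave alone.
- jar: White jar, 56 mm across, 60 mm tall; leave alone.
- pen_pot: White box of pens, 75 x 100 mm, 140 mm tall with the pens; leave alone.
Mind the look-alikes: they are no part of the job. Of the things like the scope, leave any that is pink, purple or yellow; of the rest the smaller one is meant.

How it is judged (in metres and radians):
On the way, in this order (a step that is already met when the one before it is completed fails the run):
1. the moving jaw presses the sleeve into the V of the fixed jaw (horizontal distance between sleeve and clamp_seat below 0.003 m and angle between sleeve's own z axis and vertical below 0.06 rad and contact force between sleeve and jaw above 2.5 N and contact force between sleeve and vjaw above 2 N), for 0.2 s.
2. the scope is lifted clear of its stand, its tip higher than the sleeve's mouth (height (world z) of scope_tip above 0.097 m and contact force between the fingers and scope above 1 N and contact force between scope and stand below 0.2 N), for 0.1 s.
3. the rod's tip has entered the clamped sleeve's bore (horizontal distance between sleeve and clamp_seat below 0.003 m and angle between sleeve's own z axis and vertical below 0.06 rad and horizontal distance between scope_tip and sleeve_mouth below 0.011 m and z of scope_tip in the frame of sleeve_mouth below -0.005 m), for 0.1 s.
At the end, for the whole second after the job is handed in: The gripper holds the scope still and upright (within 0.08 rad), its tip 38 to 74.5 mm below the sleeve's mouth and within 5 mm of the bore's axis, touching neither sleeve nor clamp; the sleeve is upright, within 3 mm of its place in the V and still squeezed by both jaws (horizontal distance between sleeve and clamp_seat below 0.003 m and angle between sleeve's own z axis and vertical below 0.06 rad and contact force between sleeve and jaw above 0.5 N and contact force between sleeve and vjaw above 0.5 N and horizontal distance between scope_tip and sleeve_mouth below 0.005 m and z of scope_tip in the frame of sleeve_mouth between -0.0745 and -0.038 m and angle between scope's own z axis and vertical below 0.08 rad and linear speed of scope below 0.02 m/s and contact force between the fingers and scope above 1 N and contact force between scope and sleeve below 0.2 N and contact force between scope and clamp below 0.2 N); the arm keeps its last pose, push and grip.
It fails at once if the scope touches the sleeve (contact force between scope and sleeve above 0.2 N).
It fails at once if the sleeve is squeezed hard (over 60 N) (contact force between sleeve and jaw above 60 N).
It fails at once if something else on the bench is moved by more than 20 mm (distance of any of spare_sleeve, dropper, slide_box, tube_rack, beaker, jar, pen_pot from where it was at the start of the episode above 0.02 m).
It also fails if it takes over 64 s, if anything falls off the work surface, if the arm or the gripper's body presses on something with over 40 N, if the wrist force passes 120 N, or if a joint passes its speed limit or range.

### The arm

A 6-joint arm with a two-finger parallel gripper is mounted at the origin on the work surface. World frame = base frame: x ahead of the robot, y to its left, z up, the work surface at z = 0. Lengths are in m, angles in degrees, forces in N, time in s.
With the tool pointing down it reaches from about 0.25 to 0.725 m from the base axis. Payload 9.7 kg.
Tool frame: the origin (TCP) lies at the very end of the fingers, on their centre line; the grasp point (between the pads) lies 19 mm behind it; x points along the fingers, z is the direction in which the jaws open and shut, and the axes are right-handed (so a half turn about x gives the same grasp; the last joint's range is limited). The gripper opens to 85 mm and grips with 20 to 120 N. Pads are 22 mm wide; open, the fingers measure 114 mm over their backs; the gripper's body (76 mm by 85 mm) begins 54 mm behind the grasp point. The pads swing forward as they close: fully open they stand 13 mm farther back than shut.
Start: joints at [67.666, 4.979, 10.078, 95.1, 0, 90], TCP at [0.209, 0.509, 0.231] pointing down, gripper open.
Joint ranges: [-179.16, 179.16], [-48.56, 103.87], [-65.8, 70.77], [-126.05, 130.52], [-82.76, 87.17], [-180, 180]. Speed limits (degrees/s): [127.2, 127.2, 147.25, 180, 180, 180].

### API

Orientations are given as [roll, pitch, yaw] about the fixed x, y, z axes, in that order (R = Rz(yaw) Ry(pitch) Rx(roll)).
In Python, from workcell import sensors, vision, job_done gives the robot as it stands.
- The arm moves only by the tool carry_out, never from a script. Its argument "increments" is a list of rows, each a list of 7 numbers: the turn, a rotation vector about the tool's x, y, z in degrees, then the shift along the tool's x, y, z in mm, then the opening in per cent of the stroke, from 0 (shut) to 100 (fully open). A call has 1 to 12 rows; each row shifts and turns the commanded pose from where the row before left it, along the tool's axes as they then stand; what a row does not reach is not made up. A row lasts 1/8 s, in which the tool goes at most 62.5 mm and 10.7 degrees, less where a joint would pass 70% of its speed; a pose out of reach is approached as far as the arm can. A call is refused whole if a number of a shift passes 62.5 or a number of a turn 10.7, either way. A call with a gripper value outside its range is refused whole. The fingers move at their own pace and stop on an object; "squeeze" is the grip in N (left out, the last holds). Time passes only in rows, so rows that do not move let the fingers close. It gives the time, the measured TCP pose, the force and the opening at its end, in the units of the state.
- sensors.get_obs(): the state, without advancing time (a new reading comes with each control period).
- vision.camera(name): name is "side" or "top"; returns the picture (400x640x3 uint8, red, green, blue); there is no depth.
- vision.calibration(name): a dict with "camera_matrix" (3x3 intrinsics, pixels), "dist" ([k1, k2, p1, p2, k3] as OpenCV has them; the pictures are not rectified), "extrinsics" (4x4, takes a point from world to camera coordinates). Camera axes: x right, y up, looking along -z (the intrinsics and any distortion apply to the point x, -y, -z); pixel columns grow to the right and rows downward; lengths in m; the calibration is good to about 2 mm. A picture is of the moment at which its call begins. calibration takes no time and is no camera call.
- job_done(): hands the job in, once; it reports no verdict.
The state is a dict: "time": time; "q": joint angles; "qd": joint speeds; "joint_efforts": joint torques, N m; "ee_pos": TCP position; "tcp_rot": TCP orientation; "wrist_force": force on the tool from outside, world axes, zero at the start; "torque": the same for the moment, N m; "opening": finger opening in m.
Only numpy, scipy, OpenCV 4.12 (cv2) and the standard library are available. Lean on these libraries where they do the work, as an engineer would, in place of code of your own. Each camera call takes 0.05 s, during which the arm holds its last target.

## Working session

There is one attempt and no reset: what is moved stays moved. The work goes in short steps, Python scripts to look and compute and a tool call to move; the robot and the scene stay as the last step left them, time stands still between calls to the robot, and variables do not carry over. Pictures are saved under pics/ and viewed, and the job is handed in when it is done.

Besides the shell and the picture viewer there is one more tool, called after "Emit:" by a JSON object that holds its "method" and its "body", one argument or row to a line. carry_out: Moves the arm, as the interface text tells. Its arguments: {"type":"object","properties":{"increments":{"type":"array"},"squeeze":{"type":"number"}},"required":["increments"]}

```bash
ls; mkdir -p pics
cat > h.py <<'E'
import numpy as np, cv2
from workcell import sensors, vision
def cal(n):
    c=vision.calibration(n); return np.array(c["camera_matrix"]),np.array(c["dist"],float),np.array(c["extrinsics"])
def ray(n,uv):
    K,d,E=cal(n)
    p=cv2.undistortPoints(np.array([[uv]],float),K,d)[0,0]
    v=np.array([p[0],-p[1],-1.0]); R=E[:3,:3];t=E[:3,3]
    return -R.T@t, R.T@v/np.linalg.norm(v)
def onz(n,uv,z):
    o,v=ray(n,uv); return o+v*(z-o[2])/v[2]
def proj(n,P):
    K,d,E=cal(n); P=np.atleast_2d(P); c=P@E[:3,:3].T+E[:3,3]
    c=c*[1,-1,-1]
    return cv2.projectPoints(c,np.zeros(3),np.zeros(3),K,d)[0][:,0]
def tri(uv1,uv2,a="top",b="side"):
    o1,v1=ray(a,uv1);o2,v2=ray(b,uv2)
    s=np.linalg.lstsq(np.stack([v1,-v2],1),o2-o1,rcond=None)[0]
    p,q=o1+s[0]*v1,o2+s[1]*v2
    return (p+q)/2,np.linalg.norm(p-q)
def snap(n,f):
    im=vision.camera(n)[:,:,::-1].copy(); cv2.imwrite(f,im); return im
E
python3 - <<'E'
from h import *
o=sensors.get_obs();print(o)
snap("top","pics/top0.png");snap("side","pics/side0.png")
for n in("top","side"):
    K,d,E=cal(n);print(n,K.tolist(),d,(-E[:3,:3].T@E[:3,3]).round(3),(-E[2,:3]).round(3))
E
```

```text
pics
{'time': 0.0, 'q': array([ 6.76664921e+01,  5.01180894e+00,  1.00344128e+01,  9.50995205e+01,
       -1.12336043e-04,  9.00009744e+01]), 'qd': array([ 0.06750328, -0.03116719,  0.01401026, -0.0826037 , -0.12732532,
       -0.01154152]), 'joint_efforts': array([ 1.35279628e-03, -5.20387244e+01,  4.64800966e+01,  1.61686511e-02,
        1.67364574e-04, -2.54267621e-05]), 'ee_pos': array([0.20891213, 0.50853162, 0.2305759 ]), 'tcp_rot': array([-179.91534572,   89.92308332, -112.24982792]), 'wrist_force': array([ 1.00134559, -0.92048747, -0.2898963 ]), 'torque': array([0.01085541, 0.00405056, 0.01489209]), 'opening': 0.0855082395816849}
top [[444.06862942750416, 0.0, 316.7244880460129], [0.0, 444.06862942750416, 203.03234769169336], [0.0, 0.0, 1.0]] [-0.10489898  0.          0.          0.          0.        ] [ 0.424 -0.103  1.801] [ 0.051  0.001 -0.999]
side [[421.8613610735844, 0.0, 310.61068615274013], [0.0, 421.8613610735844, 199.40252418796447], [0.0, 0.0, 1.0]] [0.00473935 0.         0.         0.         0.        ] [0.407 0.976 1.174] [ 0.067 -0.727 -0.683]
```

View pics/top0.png

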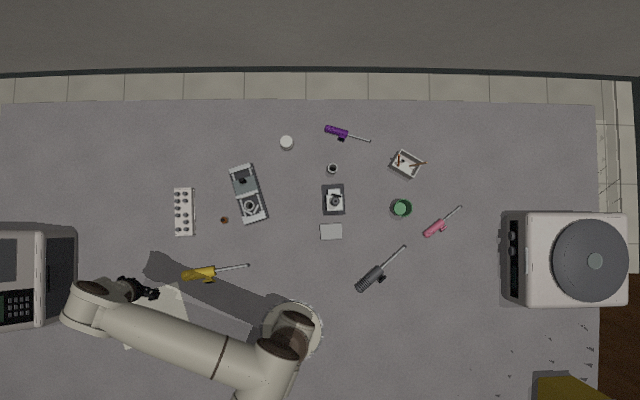

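View pics/side0.png

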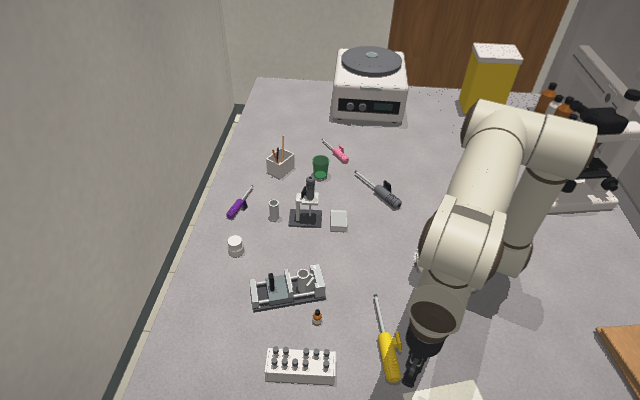

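The top view shows the clamp at about (247,193), the stand with a dark grey scope at (333,199), the spare sleeve at (332,168), the slide box at (331,231), the dropper at (224,219) and the rack at (184,211).

Scope-like things:
- grey one in the stand, top (333,199)
- larger grey one lying at (380,268)
- yellow (200,273), pink (437,225) and purple (340,132), all excluded by colour

The one in the stand fits, as it is the smaller grey one. I'll confirm that with crops.

Run:
```python
from h import *
t=cv2.imread("pics/top0.png");s=cv2.imread("pics/side0.png")
a=cv2.resize(t[150:240,215:355],None,fx=5,fy=5,interpolation=cv2.INTER_CUBIC);cv2.imwrite("pics/topc.png",a)
b=cv2.resize(s[165:315,240:360],None,fx=4,fy=4,interpolation=cv2.INTER_CUBIC);cv2.imwrite("pics/sidec.png",b)
for p in[(247,193),(333,199),(380,268),(290,330)]: print(p,onz("top",p,0).round(3))
print(proj("top",[[0,0,0],[.3,0,0],[0,.3,0]]))
print((onz("top",(356,290),.02)-onz("top",(406,245),.01)))
```

```text
(247, 193) [0.556 0.184 0.   ]
(333, 199) [ 0.534 -0.167  0.   ]
(380, 268) [ 0.255 -0.358  0.   ]
(290, 330) [0.003 0.004 0.   ]
[[291.03601989 330.7307113 ]
 [291.50883589 256.49591904]
 [217.29484156 329.62797394]]
[-0.17989927  0.20268568  0.01      ]
```

View pics/topc.png

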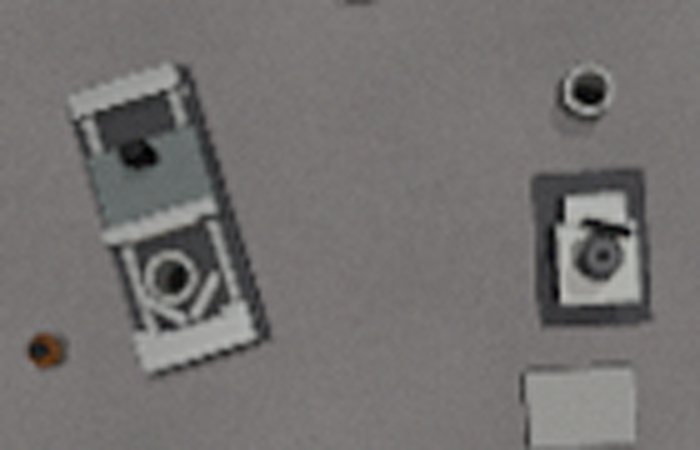

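View pics/sidec.png

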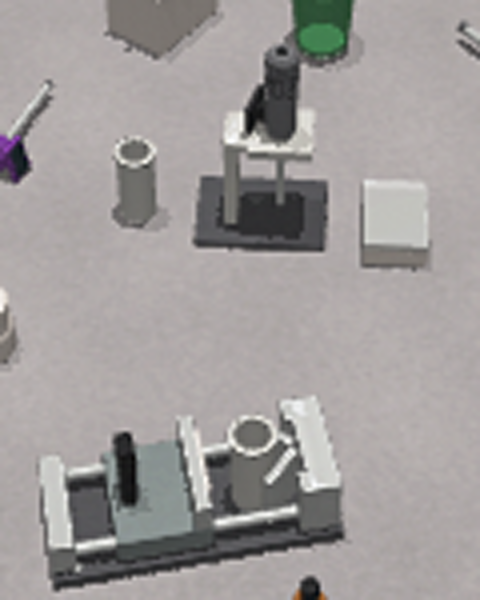

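The crops confirm it: the upright dark grey scope in the stand has its screen and thin rod, and is much smaller than the 270 mm grey one lying on the bench. The clamp closes towards the bottom of the top picture, with the black post at about (242.6,180.4) and the sleeve at about (249,205). Next come the precise measurements.

```bash
cat > meas.py <<'E'
from h import *
def black(im,box,thr):
    x0,y0,x1,y1=box; g=im[y0:y1,x0:x1].max(2).astype(float)
    m=(g<thr).astype(np.uint8)
    n,l,st,c=cv2.connectedComponentsWithStats(m)
    k=1+np.argmax(st[1:,4]); 
    return c[k]+[x0,y0],st[k]
E
python3 - <<'E'
from meas import *
t=cv2.imread("pics/top0.png");s=cv2.imread("pics/side0.png")
np.set_printoptions(linewidth=250)
print("post top",t[174:188,234:254].max(2))
print("sleeve top",t[194:218,236:264].max(2))
print("scope top",t[190:212,322:346].max(2))
print("post side",s[268:296,264:280].max(2))
E
```

```text
post top [[ 58  57  58  63  66  65  64  64  61  65  64  65  63  67  60  60 116 127  82  59]
 [ 88  62  61  64  63  67  63  63  64  61  63  62  63  57  60  58 102 107  92  92]
 [103  56  62  64  62  64  68  69  66  68  62  62  67  75  83  87  97 110 112 109]
 [114  54  60  61  64  64  66  60  58  56  74  86  88  99 113 108 107 113 110 112]
 [140  77  61  57  57  55  49  41  36  24  69 107 116 106 108 106 109 107 111 113]
 [148  99  53  72  60  33  30  35  41  29  14  67 104 108 108 107 109 107 111 110]
 [128 104  78  94  76  29  33  37  40  18   0  13  77 107 106 108 107 108 108 105]
 [112 111 111 110  89  42  20  30  15  19  14   8  55  97 110 107 107 106 105 109]
 [105 104 103 108  97  63  15   5  15  16  19  17  63  98 108 107 107 103 107 105]
 [103 105 109 105 110  91  64  58  31  54  69  77 103 109 108 107 106 106 108 110]
 [106 104 104 108 106 102  93  89  82  87  96 103 108 110 105 105 104 106 110 107]
 [108 106 108 107 109 101  92  95  94  97 100 104 108 106 105 107 104 107 106 106]
 [102 108 107 105 109 103 104 100 105 103 109 107 107 106 111 106 107 108 110 110]
 [ 92 105 10
[... 6219 characters left out ...]
  18 116 147 147 146 149 146]
 [ 48  47  50 151  99  61  27  26  27  21  82 147 147 149 149 149]
 [ 94  94  59 156 101  80  34  25  26  20  73 129 129 146 147 148]
 [ 88  89  56 143 100  97  38  24  24  19  73 129 149 147 147 145]
 [ 89  90  57 110 100  96  36  22  23  19  74 129 128 145 150 149]
 [ 90  92  89  92 159 103  65  29  26  22 102 128 128 146 150 148]
 [ 88  91  91  71 153  99 100  74  77  75 127 129 128 147 149 150]
 [ 90  90  91  58 150 100 151 157 136 132 130 131 129 128 147 148]
 [ 90  91  91  57 153 152 151 150 132 129 146 150 149 151 148 148]
 [ 88  91  92  55 135 150 149 150 151 150 149 149 149 149 148 149]
 [ 89  91  91  58 108 153 151 151 151 151 149 148 149 148 148 148]]
```

Run:
```python
import cv2
s=cv2.imread("pics/side0.png")
cv2.imwrite("pics/s1.png",cv2.resize(s[258:315,245:335],None,fx=8,fy=8,interpolation=cv2.INTER_CUBIC))
cv2.imwrite("pics/s2.png",cv2.resize(s[170:230,285:325],None,fx=9,fy=9,interpolation=cv2.INTER_CUBIC))
```

```text
(no output)
```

View pics/s1.png

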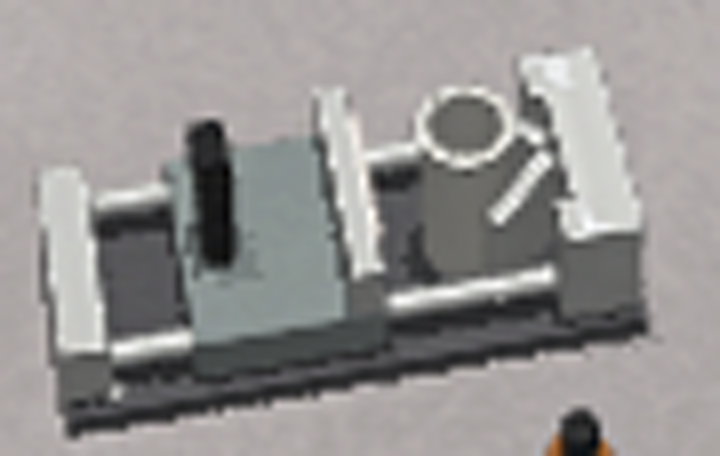

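View pics/s2.png

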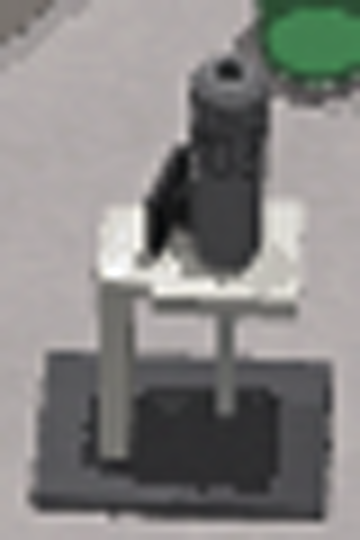

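```bash
python3 - <<'E'
from meas import *
P=dict(post=((241.2,179.8),(270.4,275.5),.107),sleeve=((248.6,204.7),(302.7,273.2),.092),scope=((335.2,200.6),(310.3,177.3),.210))
for k,(a,b,z) in P.items():
    p,g=tri(a,b); print(k,"tri",p.round(4),"gap",round(g,4),"top@z",onz("top",a,z).round(4),"side@z",onz("side",b,z).round(4))
# clamp base edges: gradient rows in top image
t=cv2.imread("pics/top0.png").max(2).astype(float)
t=cv2.GaussianBlur(t,(3,3),.7)
def edge(rows,c0,c1,w):  # base (dark) -> bench edge near line; dark left, light right
    pts=[]
    for r in rows:
        c=c0+(c1-c0)*(r-rows[0])/(rows[-1]-rows[0]); cc=np.arange(int(c)-w,int(c)+w+1)
        g=np.diff(t[r,cc]); k=np.argmax(g); 
        s=g[max(k-1,0):k+2]; x=cc[max(k-1,0):k+2]+.5
        pts.append((np.sum(s*x)/np.sum(s),r))
    return np.array(pts)
e=edge(range(170,213),253.5,267,4)
l=cv2.fitLine(e.astype(np.float32),cv2.DIST_HUBER,0,.01,.01).ravel(); print("right edge",l)
a=onz("top",(l[2]+l[0]*-15/l[1],l[3]-15),.012);b=onz("top",(l[2]+l[0]*18/l[1],l[3]+18),.012)
d=(b-a)[:2]; d/=np.linalg.norm(d);print("right edge pts",a,b,"dir deg",np.degrees(np.arctan2(d[1],d[0])))
# side view corners of base: near bottom edge
E
python3 - <<'E'
import cv2
t=cv2.imread("pics/top0.png")
cv2.imwrite("pics/t1.png",cv2.resize(t[158:228,222:274],None,fx=8,fy=8,interpolation=cv2.INTER_CUBIC))
E
```

```text
post tri [0.6011 0.1916 0.0987] gap 0.0019 top@z [0.5993 0.1901 0.107 ] side@z [0.6006 0.1977 0.107 ]
sleeve tri [0.5042 0.1631 0.0872] gap 0.0007 top@z [0.5044 0.1624 0.092 ] side@z [0.5035 0.1667 0.092 ]
scope tri [ 0.5153 -0.1674  0.2073] gap 0.0005 top@z [ 0.5154 -0.1672  0.21  ] side@z [ 0.5148 -0.1641  0.21  ]
right edge [  0.30010194   0.95390713 260.38126    188.4       ]
right edge pts [0.6355029  0.14787333 0.012     ] [0.50168526 0.10391638 0.012     ] dir deg -161.8154802386821
```

View pics/t1.png

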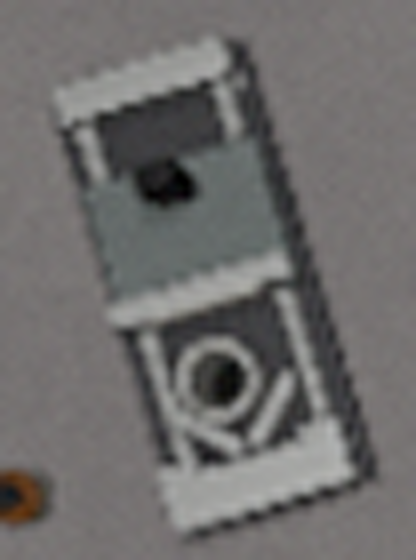

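```bash
cat > go.py <<'E'
from h import *
from scipy.spatial.transform import Rotation as Ro
def pose():
    o=sensors.get_obs(); return o,np.array(o["ee_pos"]),Ro.from_euler("xyz",o["tcp_rot"],degrees=True)
def want(zdir_deg):
    z=np.array([np.cos(np.radians(zdir_deg)),np.sin(np.radians(zdir_deg)),0]);x=np.array([0,0,-1.])
    return Ro.from_matrix(np.stack([x,np.cross(z,x),z],1))
def plan(target,zdir):
    o,p,R=pose(); best=None
    for k in (0,180):
        W=want(zdir+k); rv=np.degrees((R.inv()*W).as_rotvec())
        print("turn(tool)",rv.round(2),"then shift(tool mm)",(W.inv().apply(np.array(target)-p)*1000).round(1))
    print("t",round(o["time"],3),"q",np.round(o["q"],1),"p",p.round(4),"F",np.round(o["wrist_force"],1),"open",round(o["opening"],4))
    print("tool axes now x,y,z",R.as_matrix().T.round(3).tolist())
E
python3 -c "
from go import *
plan([0.600,0.191,0.160],-161.8)"
```

```text
turn(tool) [-1.3053e+02 -3.0000e-02 -8.0000e-02] then shift(tool mm) [  70.7  423.8 -272.3]
turn(tool) [ 4.947e+01 -6.000e-02  3.000e-02] then shift(tool mm) [  70.7 -423.8  272.3]
t 0.1 q [67.7  5.  10.  95.1  0.  90. ] p [0.2089 0.5086 0.2307] F [-0.3 -0.4 -0.3] open 0.0853
tool axes now x,y,z [[-0.0, -0.001, -1.0], [-0.925, 0.38, 0.0], [0.38, 0.925, -0.001]]
```

Emit:
{"method": "carry_out", "body": {
  "increments": [
    [9.9,0,0,0,0,0,60],
    [9.9,0,0,0,0,0,60],
    [9.9,0,0,0,0,0,60],
    [9.9,0,0,0,0,0,60],
    [9.9,0,0,0,0,0,60]
  ],
  "squeeze": 20
}}

```text
time: 0.72
ee_pos: [0.2089, 0.5086, 0.2309]
tcp_rot: [-128.9, 90.0, -111.1]
wrist_force: [0.6, -0.5, -0.2]
opening: 0.0513
```

Emit:
{"method": "carry_out", "body": {
  "increments": [
    [0,0,0,0,-20,14,60],
    [0,0,0,0,-36,23,60],
    [0,0,0,0,-36,23,60],
    [0,0,0,0,-36,23,60],
    [0,0,0,0,-36,23,60],
    [0,0,0,0,-36,23,60],
    [0,0,0,0,-36,23,60],
    [0,0,0,0,-36,23,60],
    [0,0,0,0,-36,23,60],
    [0,0,0,0,-36,23,60],
    [0,0,0,0,-36,23,60],
    [0,0,0,0,-36,23,60]
  ]
}}

```text
time: 2.22
ee_pos: [0.5933, 0.1956, 0.2309]
tcp_rot: [176.1, 90.0, -165.7]
wrist_force: [0.8, 0.6, 0.8]
opening: 0.0512
```

```bash
python3 -c "
from go import *
plan([0.600,0.191,0.160],-161.8)"
```

```text
turn(tool) [ 1.7996e+02 -0.0000e+00  6.0000e-02] then shift(tool mm) [70.9  6.5 -4.9]
turn(tool) [-0.04 -0.04 -0.  ] then shift(tool mm) [70.9 -6.5  4.9]
t 2.225 q [18.2 15.7 22.4 96.7  0.  90.1] p [0.5933 0.1956 0.2309] F [0.8 0.6 0.8] open 0.0512
tool axes now x,y,z [[-0.001, -0.0, -1.0], [-0.312, 0.95, 0.0], [0.95, 0.312, -0.001]]
```

Emit:
{"method": "carry_out", "body": {
  "increments": [
    [0,0,0,24,-2.2,1.6,60],
    [0,0,0,24,-2.2,1.6,60],
    [0,0,0,23,-2.1,1.7,60],
    [0,0,0,0,0,0,60]
  ]
}}

```text
time: 2.72
ee_pos: [0.5981, 0.1916, 0.158]
tcp_rot: [179.5, 89.8, -162.4]
wrist_force: [-0.3, -0.3, -0.3]
opening: 0.0513
```

Run:
```python
from go import *
plan([0.600,0.191,0.074],-161.8)
s=snap("side","pics/s3f.png");t=snap("top","pics/t3f.png")
cv2.imwrite("pics/s3.png",cv2.resize(s[215:315,235:345],None,fx=6,fy=6,interpolation=cv2.INTER_CUBIC))
p=pose()[1]
print(proj("side",[p,[p[0],p[1],.107],[.6,.191,.107]]))
```

```text
turn(tool) [179.95  -0.     0.37] then shift(tool mm) [84.   1.2 -1.6]
turn(tool) [-0.05 -0.23 -0.  ] then shift(tool mm) [84.  -1.2  1.6]
t 2.725 q [17.8 15.2 13.7 88.7  0.  89.6] p [0.5981 0.1916 0.158 ] F [-0.3 -0.3 -0.3] open 0.0513
tool axes now x,y,z [[-0.004, -0.001, -1.0], [-0.312, 0.95, 0.0], [0.95, 0.312, -0.004]]
[[270.26206645 263.24467697]
 [271.199133   274.09240272]
 [270.94761965 273.77946093]]
```

View pics/s3.png

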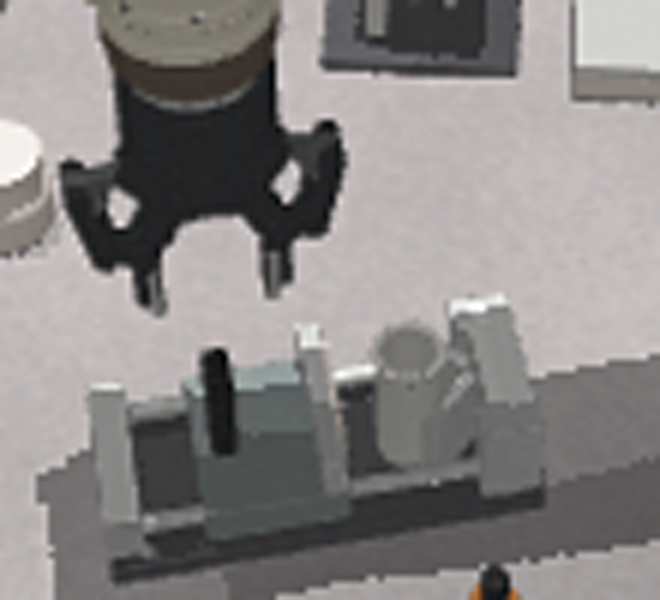

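The side view shows the open fingers straddling the black post: tips at about (260,267) and (280,264), post top at (270.6,273.7), which matches the projections. Descending next, then closing on the post.

Emit:
{"method": "carry_out", "body": {
  "increments": [
    [0,0,0,25,-0.4,0.5,60],
    [0,0,0,25,-0.4,0.5,60],
    [0,0,0,20,-0.4,0.6,60],
    [0,0,0,12,0,0,60],
    [0,0,0,0,0,0,60]
  ]
}}

```text
time: 3.45
ee_pos: [0.6009, 0.1915, 0.0784]
tcp_rot: [177.7, 90.0, -164.1]
wrist_force: [-0.6, 0.2, 0.1]
opening: 0.0512
```

Run:
```python
from go import *
plan([0.600,0.191,0.074],-161.8)
s=snap("side","pics/s4f.png")
cv2.imwrite("pics/s4.png",cv2.resize(s[215:315,235:345],None,fx=6,fy=6,interpolation=cv2.INTER_CUBIC))
```

```text
turn(tool) [ 1.7997e+02 -0.0000e+00  3.0000e-02] then shift(tool mm) [4.4 0.2 1. ]
turn(tool) [-0.03 -0.02 -0.  ] then shift(tool mm) [ 4.4 -0.2 -1. ]
t 3.45 q [17.7 15.7  5.5 79.8  0.  89.5] p [0.6009 0.1915 0.0784] F [-0.6  0.2  0.1] open 0.0512
tool axes now x,y,z [[-0.0, -0.0, -1.0], [-0.312, 0.95, 0.0], [0.95, 0.312, -0.0]]
```

View pics/s4.png

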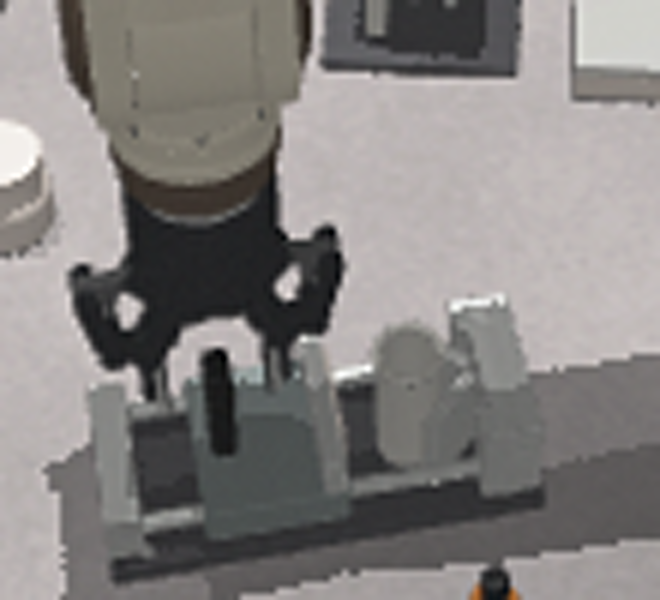

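The post (217,400 in the crop) stands between the fingers. Lowering 4 mm, then closing gently.

Emit:
{"method": "carry_out", "body": {
  "increments": [
    [0,0,0,4,0,0,40],
    [0,0,0,0,0,0,30],
    [0,0,0,0,0,0,20],
    [0,0,0,0,0,0,10],
    [0,0,0,0,0,0,10],
    [0,0,0,0,0,0,10]
  ],
  "squeeze": 20
}}

```text
time: 4.25
ee_pos: [0.601, 0.1914, 0.0746]
tcp_rot: [2.2, 90.0, 20.4]
wrist_force: [-1.7, 0.3, 4.4]
opening: 0.0135
```

Run:
```python
from go import *
plan([0.600,0.191,0.074],-161.8)
s=snap("side","pics/s5f.png")
cv2.imwrite("pics/s5.png",cv2.resize(s[215:315,235:345],None,fx=6,fy=6,interpolation=cv2.INTER_CUBIC))
```

```text
turn(tool) [ 1.7996e+02 -0.0000e+00 -3.0000e-02] then shift(tool mm) [0.6 0.1 1.1]
turn(tool) [-0.04  0.02 -0.  ] then shift(tool mm) [ 0.6 -0.1 -1.1]
t 4.25 q [17.7 15.8  5.1 79.3  0.  89.5] p [0.601  0.1914 0.0746] F [-1.7  0.3  4.4] open 0.0135
tool axes now x,y,z [[0.0, 0.0, -1.0], [-0.312, 0.95, 0.0], [0.95, 0.312, 0.0]]
```

View pics/s5.png

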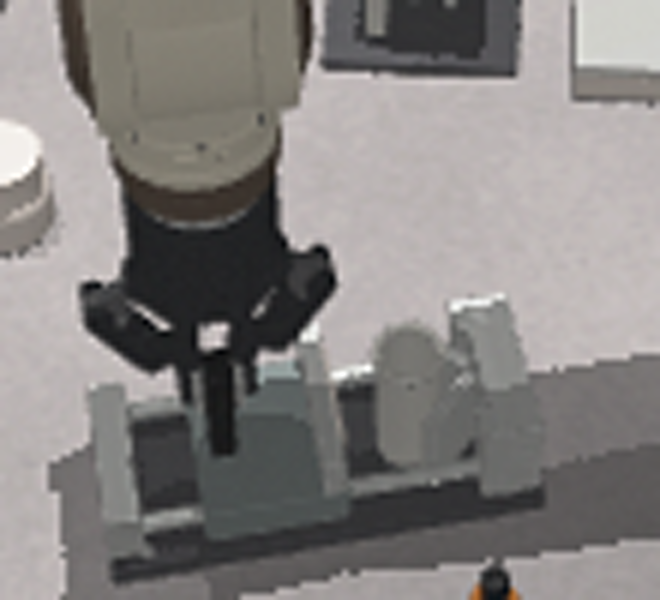

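Gripped (opening 13.5 mm, matching the 14 mm post). I expect about 21 mm of travel to touch the sleeve, then 3–10 mm more to the V. The slide moves along tool −z.

Emit:
{"method": "carry_out", "body": {
  "increments": [
    [0,0,0,0,0,-2,10],
    [0,0,0,0,0,-3,10],
    [0,0,0,0,0,-3,10],
    [0,0,0,0,0,-3,10],
    [0,0,0,0,0,-3,10],
    [0,0,0,0,0,-3,10]
  ]
}}

```text
time: 5.05
ee_pos: [0.5859, 0.1866, 0.0747]
tcp_rot: [2.7, 89.8, 20.9]
wrist_force: [6.4, 2.7, 1.6]
opening: 0.0134
```

Emit:
{"method": "carry_out", "body": {
  "increments": [
    [0,0,0,0,0,-1,10],
    [0,0,0,0,0,-1,10],
    [0,0,0,0,0,-1,10],
    [0,0,0,0,0,-1,10]
  ]
}}

```text
time: 5.55
ee_pos: [0.5822, 0.1853, 0.0746]
tcp_rot: [3.4, 89.8, 21.6]
wrist_force: [5.2, 3.2, -0.0]
opening: 0.014
```

Run:
```python
from go import *
plan([0.600,0.191,0.074],-161.8)
s=snap("side","pics/s6f.png")
cv2.imwrite("pics/s6.png",cv2.resize(s[215:315,235:345],None,fx=6,fy=6,interpolation=cv2.INTER_CUBIC))
```

```text
turn(tool) [ 1.7997e+02 -2.0000e-02 -2.5000e-01] then shift(tool mm) [  0.6   0.2 -18.7]
turn(tool) [-0.03  0.16 -0.01] then shift(tool mm) [ 0.6 -0.2 18.7]
t 5.55 q [17.7 12.9  1.7 78.6  0.  89.5] p [0.5822 0.1853 0.0746] F [ 5.2  3.2 -0. ] open 0.014
tool axes now x,y,z [[0.003, 0.001, -1.0], [-0.312, 0.95, 0.0], [0.95, 0.312, 0.003]]
```

View pics/s6.png

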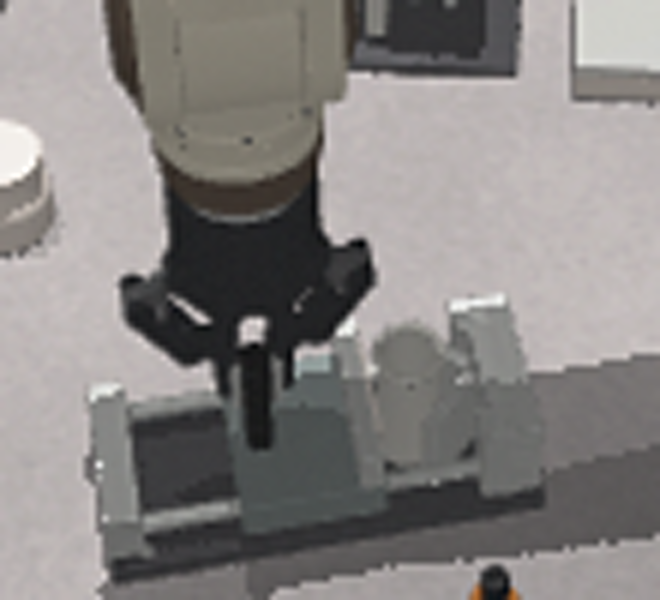

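The jaw slides at about 6 N and is nearly at the sleeve. Continuing in small steps.

Emit:
{"method": "carry_out", "body": {
  "increments": [
    [0,0,0,0,0,-1,10],
    [0,0,0,0,0,-1,10],
    [0,0,0,0,0,-1,10]
  ]
}}

```text
time: 5.98
ee_pos: [0.5794, 0.1845, 0.0746]
tcp_rot: [4.2, 89.8, 22.4]
wrist_force: [6.0, 3.0, 1.5]
opening: 0.0134
```

Emit:
{"method": "carry_out", "body": {
  "increments": [
    [0,0,0,0,0,-0.5,10],
    [0,0,0,0,0,-0.5,10]
  ]
}}

```text
time: 6.22
ee_pos: [0.5785, 0.1842, 0.0746]
tcp_rot: [3.7, 89.8, 21.9]
wrist_force: [5.7, 1.8, 1.0]
opening: 0.0134
```

Emit:
{"method": "carry_out", "body": {
  "increments": [
    [0,0,0,0,0,-0.5,10],
    [0,0,0,0,0,-0.5,10]
  ]
}}

```text
time: 6.48
ee_pos: [0.5775, 0.1839, 0.0746]
tcp_rot: [3.9, 89.8, 22.1]
wrist_force: [5.6, 3.4, 1.2]
opening: 0.0134
```

Run:
```python
from go import *
plan([0.600,0.191,0.074],-161.8)
s=snap("side","pics/s7f.png")
cv2.imwrite("pics/s7.png",cv2.resize(s[215:315,235:345],None,fx=6,fy=6,interpolation=cv2.INTER_CUBIC))
```

```text
turn(tool) [ 1.7997e+02 -2.0000e-02 -2.7000e-01] then shift(tool mm) [  0.6   0.3 -23.6]
turn(tool) [-0.03  0.17 -0.01] then shift(tool mm) [ 0.6 -0.3 23.6]
t 6.475 q [17.7 12.2  0.9 78.5  0.  89.5] p [0.5775 0.1839 0.0746] F [5.6 3.4 1.2] open 0.0134
tool axes now x,y,z [[0.003, 0.001, -1.0], [-0.312, 0.95, 0.0], [0.95, 0.312, 0.003]]
```

View pics/s7.png

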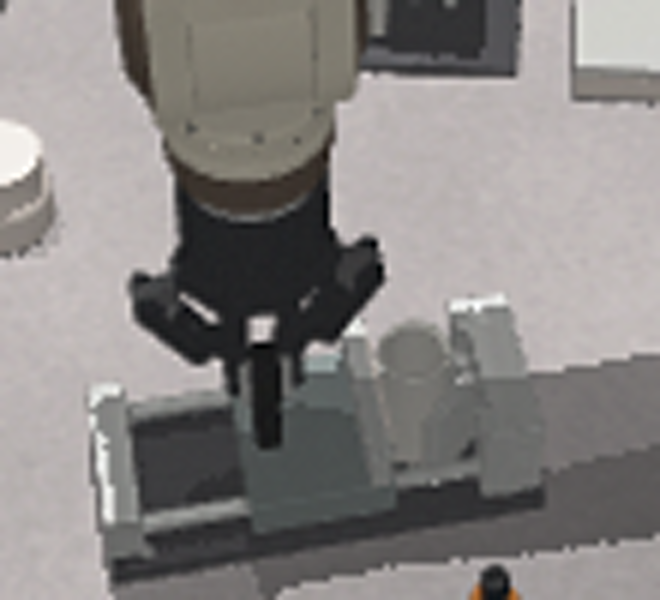

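Emit:
{"method": "carry_out", "body": {
  "increments": [
    [0,0,0,0,0,-0.5,10],
    [0,0,0,0,0,-0.5,10]
  ]
}}

```text
time: 6.78
ee_pos: [0.5766, 0.1836, 0.0746]
tcp_rot: [4.1, 89.8, 22.3]
wrist_force: [6.1, 3.1, 1.4]
opening: 0.0139
```

Emit:
{"method": "carry_out", "body": {
  "increments": [
    [0,0,0,0,0,-0.5,10],
    [0,0,0,0,0,-0.5,10]
  ]
}}

```text
time: 7.02
ee_pos: [0.5758, 0.1833, 0.0747]
tcp_rot: [3.5, 89.8, 21.7]
wrist_force: [7.3, 2.8, 0.6]
opening: 0.0136
```

Emit:
{"method": "carry_out", "body": {
  "increments": [
    [0,0,0,0,0,-0.5,10],
    [0,0,0,0,0,-0.5,10]
  ]
}}

```text
time: 7.28
ee_pos: [0.5751, 0.1831, 0.0747]
tcp_rot: [3.4, 89.8, 21.6]
wrist_force: [9.6, 4.5, -1.4]
opening: 0.0139
```

Emit:
{"method": "carry_out", "body": {
  "increments": [
    [0,0,0,0,0,-0.5,10],
    [0,0,0,0,0,-0.5,10]
  ]
}}

```text
time: 7.52
ee_pos: [0.575, 0.1831, 0.0747]
tcp_rot: [2.2, 89.7, 20.4]
wrist_force: [14.2, 6.2, -3.3]
opening: 0.0136
```

The force climbs from 6.7 to 15.5 N and motion stalls at 27 mm of travel, within the expected 24–31 mm. One slight further push, a hold, then a look.

Emit:
{"method": "carry_out", "body": {
  "increments": [
    [0,0,0,0,0,-0.6,10],
    [0,0,0,0,0,0,10],
    [0,0,0,0,0,0,10],
    [0,0,0,0,0,0,10]
  ]
}}

```text
time: 8.02
ee_pos: [0.575, 0.1831, 0.0747]
tcp_rot: [1.8, 89.6, 20.0]
wrist_force: [17.0, 6.0, -5.0]
opening: 0.0138
```

Run:
```python
from go import *
plan([0.600,0.191,0.074],-161.8)
s=snap("side","pics/s8f.png")
cv2.imwrite("pics/s8.png",cv2.resize(s[215:315,235:345],None,fx=6,fy=6,interpolation=cv2.INTER_CUBIC))
```

```text
turn(tool) [ 1.7997e+02 -2.0000e-02 -6.2000e-01] then shift(tool mm) [  0.7   0.3 -26.2]
turn(tool) [-0.03  0.39 -0.01] then shift(tool mm) [ 0.7 -0.3 26.2]
t 8.025 q [17.7 11.7  0.2 78.2  0.  89.5] p [0.575  0.1831 0.0747] F [17.  6. -5.] open 0.0138
tool axes now x,y,z [[0.006, 0.002, -1.0], [-0.312, 0.95, 0.0], [0.95, 0.312, 0.007]]
```

View pics/s8.png

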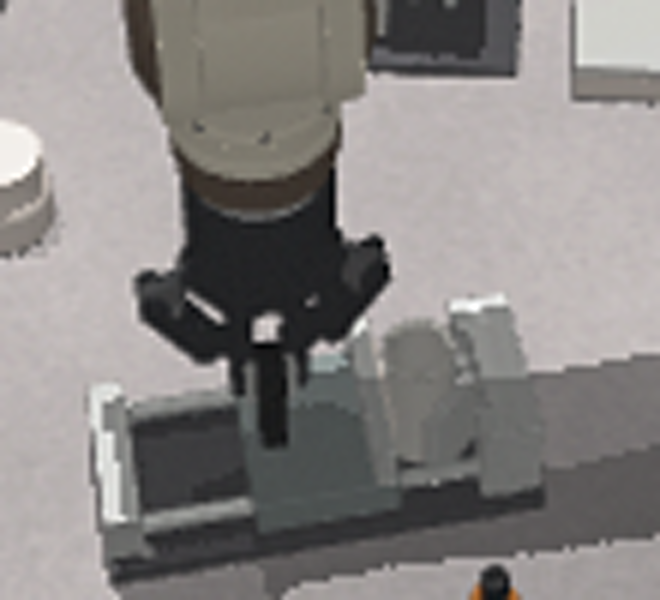

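The sleeve is nipped between the jaw and the V. It measures about 6 mm forward of its start, near (0.499, 0.158), and the net squeeze is about 12 N. Releasing and lifting.

Emit:
{"method": "carry_out", "body": {
  "increments": [
    [0,0,0,0,0,0,30],
    [0,0,0,0,0,0,45],
    [0,0,0,0,0,0,55],
    [0,0,0,0,0,0,55],
    [0,0,0,0,0,0,55]
  ]
}}

```text
time: 8.7
ee_pos: [0.5718, 0.1819, 0.0743]
tcp_rot: [-171.5, 90.0, -153.3]
wrist_force: [0.6, -0.7, 0.2]
opening: 0.0466
```

Emit:
{"method": "carry_out", "body": {
  "increments": [
    [0,0,0,-6,0,0,55],
    [0,0,0,-15,0,0,55],
    [0,0,0,-30,0,0,55],
    [0,0,0,-40,0,0,55],
    [0,0,0,-40,0,0,55],
    [0,0,0,-40,0,0,70],
    [0,0,0,-20,0,0,85]
  ]
}}

```text
time: 9.57
ee_pos: [0.5722, 0.182, 0.2692]
tcp_rot: [-0.7, 89.8, 17.5]
wrist_force: [1.3, -1.0, -0.3]
opening: 0.072
```

Run:
```python
from go import *
plan([0.5152,-0.166,0.27],-161.8)
plan([0.5152,-0.166,0.27],90)
```

```text
turn(tool) [179.97   0.    -0.37] then shift(tool mm) [ -0.8 312.8 162.8]
turn(tool) [-0.03  0.23  0.  ] then shift(tool mm) [  -0.8 -312.8 -162.8]
t 9.575 q [ 17.6  13.1  23.5 100.2  -0.   89.5] p [0.5722 0.182  0.2692] F [ 1.3 -1.  -0.3] open 0.072
tool axes now x,y,z [[0.004, 0.001, -1.0], [-0.312, 0.95, -0.0], [0.95, 0.312, 0.004]]
turn(tool) [-71.83   0.2    0.15] then shift(tool mm) [  -0.8   57.  -348. ]
turn(tool) [108.17   0.16  -0.22] then shift(tool mm) [ -0.8 -57.  348. ]
t 9.575 q [ 17.6  13.1  23.5 100.2  -0.   89.5] p [0.5722 0.182  0.2692] F [ 1.3 -1.  -0.3] open 0.072
tool axes now x,y,z [[0.004, 0.001, -1.0], [-0.312, 0.95, -0.0], [0.95, 0.312, 0.004]]
```

Emit:
{"method": "carry_out", "body": {
  "increments": [
    [0,0,0,0,-15,-8,85],
    [0,0,0,0,-31,-16,85],
    [0,0,0,0,-31,-16,85],
    [0,0,0,0,-31,-16,85],
    [0,0,0,0,-31,-16,85],
    [0,0,0,0,-31,-16,85],
    [0,0,0,0,-31,-16,85],
    [0,0,0,0,-31,-16,85],
    [0,0,0,0,-31,-16,85],
    [0,0,0,0,-31,-16,85],
    [0,0,0,0,-15,-8,85],
    [0,0,0,0,0,0,85]
  ]
}}

```text
time: 11.08
ee_pos: [0.5155, -0.1625, 0.2649]
tcp_rot: [140.7, 90.0, 158.7]
wrist_force: [-0.5, 0.6, -0.2]
opening: 0.0724
```

Run:
```python
from go import *
plan([0.5153,-0.1665,0.27],-161.8)
s=snap("side","pics/s9f.png");t=snap("top","pics/t9f.png")
cv2.imwrite("pics/s9.png",cv2.resize(s[130:310,240:350],None,fx=4,fy=4,interpolation=cv2.INTER_CUBIC))
cv2.imwrite("pics/s9b.png",cv2.resize(s[258:315,245:335],None,fx=8,fy=8,interpolation=cv2.INTER_CUBIC))
cv2.imwrite("pics/t9b.png",cv2.resize(t[158:228,222:274],None,fx=8,fy=8,interpolation=cv2.INTER_CUBIC))
```

```text
turn(tool) [ 1.7985e+02 -4.0000e-02  5.0000e-02] then shift(tool mm) [-5.1  3.7  1.5]
turn(tool) [-0.15 -0.03 -0.02] then shift(tool mm) [-5.1 -3.7 -1.5]
t 11.075 q [-17.5   4.6  13.5  98.9   0.   54.4] p [ 0.5155 -0.1625  0.2649] F [-0.5  0.6 -0.2] open 0.0724
tool axes now x,y,z [[-0.001, 0.0, -1.0], [-0.31, 0.951, 0.0], [0.951, 0.31, -0.001]]
```

View pics/s9.png

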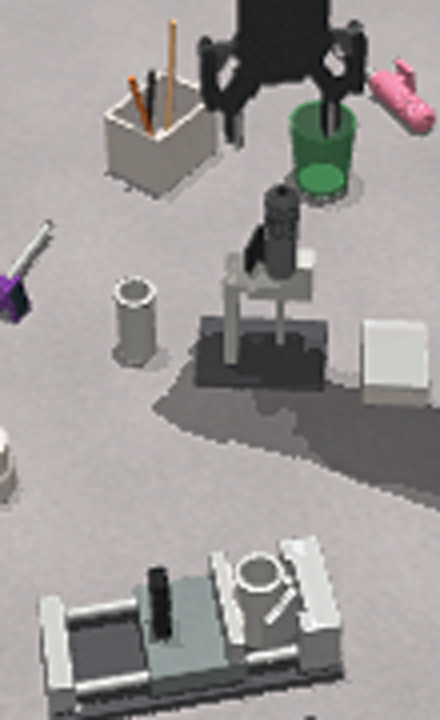

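View pics/s9b.png

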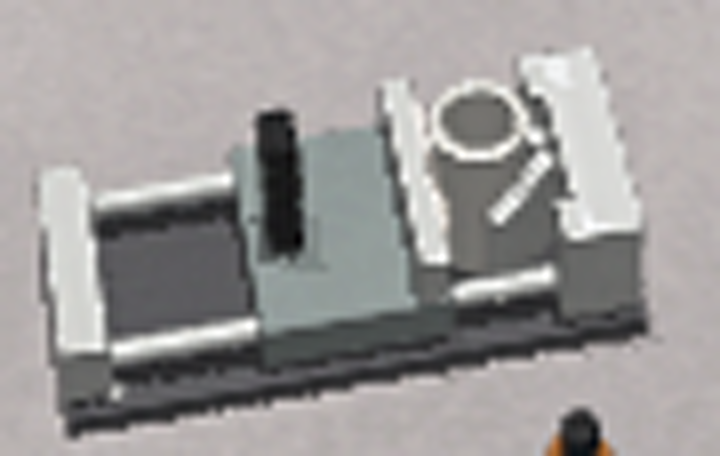

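View pics/t9b.png

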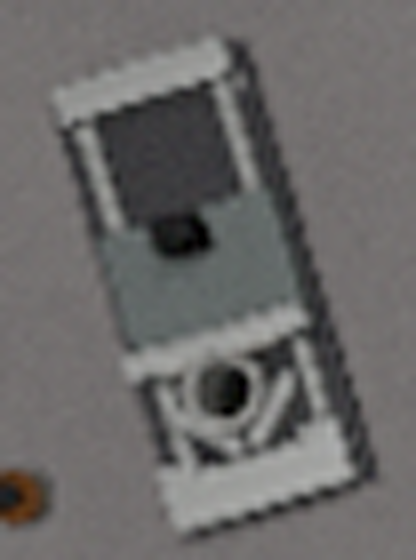

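The clamp view shows the jaw plate against the sleeve and the sleeve seated in the V (rim centre at about (304.4,272.7) side and (249.4,205.7) top), still nipped after release. The fingers straddle the scope's axis (mid-tip column 310.5 against handle 310.3). Descending on the scope.

Emit:
{"method": "carry_out", "body": {
  "increments": [
    [0,0,0,15,-1.8,-0.7,85],
    [0,0,0,15,-1.9,-0.8,85],
    [0,0,0,15,0,0,85],
    [0,0,0,15,0,0,85],
    [0,0,0,0,0,0,85]
  ]
}}

```text
time: 11.8
ee_pos: [0.5153, -0.1653, 0.2037]
tcp_rot: [143.7, 89.9, 161.9]
wrist_force: [-0.2, -0.0, 0.3]
opening: 0.0729
```

Run:
```python
from go import *
plan([0.5153,-0.1665,0.166],-161.8)
s=snap("side","pics/s10f.png");t=snap("top","pics/t10f.png")
cv2.imwrite("pics/s10.png",cv2.resize(s[130:240,270:350],None,fx=7,fy=7,interpolation=cv2.INTER_CUBIC))
from meas import *
for z in(.092,): print("sleeve",onz("top",(249.4,205.7),z),onz("side",(304.4,272.7),z),tri((249.4,205.7),(304.4,272.7)))
```

```text
turn(tool) [ 1.7997e+02 -1.2000e-01  1.7000e-01] then shift(tool mm) [37.7  1.1  0.4]
turn(tool) [-0.03 -0.11 -0.08] then shift(tool mm) [37.7 -1.1 -0.4]
t 11.8 q [-17.8   3.4   5.3  92.1   0.   54. ] p [ 0.5153 -0.1653  0.2037] F [-0.2 -0.   0.3] open 0.0729
tool axes now x,y,z [[-0.002, 0.001, -1.0], [-0.312, 0.95, 0.001], [0.95, 0.312, -0.002]]
sleeve [0.50053588 0.15921785 0.092     ] [0.49833222 0.16412728 0.092     ] (array([0.49978947, 0.16000946, 0.08650209]), np.float64(0.0019835735694197776))
```

View pics/s10.png

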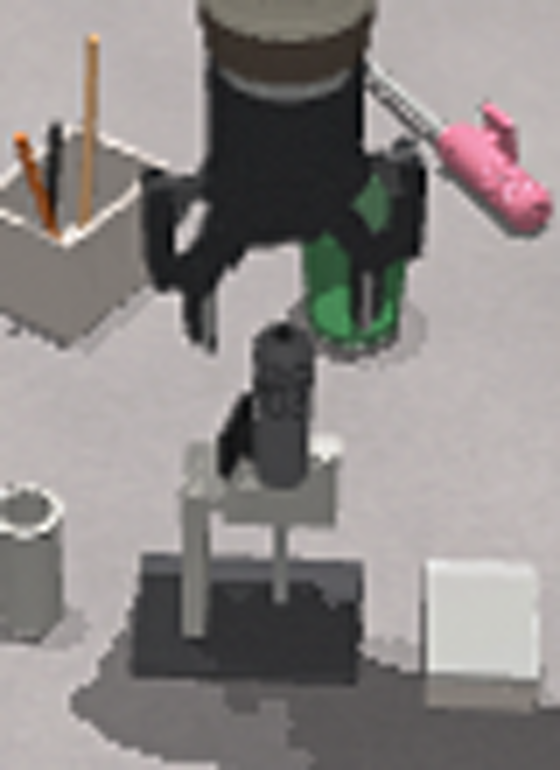

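The fingers (tip mid column 285 in the crop) straddle the handle top (283,335). Descending the rest and closing.

Emit:
{"method": "carry_out", "body": {
  "increments": [
    [0,0,0,15,-1.1,0,85],
    [0,0,0,13,0,0,85],
    [0,0,0,9,0,0,85],
    [0,0,0,0,0,0,85]
  ]
}}

```text
time: 12.4
ee_pos: [0.5158, -0.1665, 0.1673]
tcp_rot: [143.9, 89.9, 162.1]
wrist_force: [0.8, -0.3, -0.2]
opening: 0.0728
```

Emit:
{"method": "carry_out", "body": {
  "increments": [
    [0,0,0,0,0,0,60],
    [0,0,0,0,0,0,50],
    [0,0,0,0,0,0,40],
    [0,0,0,0,0,0,30],
    [0,0,0,0,0,0,20],
    [0,0,0,0,0,0,20],
    [0,0,0,0,0,0,20]
  ],
  "squeeze": 30
}}

```text
time: 13.28
ee_pos: [0.5162, -0.1667, 0.1686]
tcp_rot: [-85.0, 90.0, -66.9]
wrist_force: [-2.2, -0.9, 5.3]
opening: 0.0293
```

Run:
```python
from go import *
plan([0.5153,-0.1665,0.166],-161.8)
s=snap("side","pics/s11f.png")
cv2.imwrite("pics/s11.png",cv2.resize(s[130:240,270:350],None,fx=7,fy=7,interpolation=cv2.INTER_CUBIC))
```

```text
turn(tool) [ 1.7996e+02  3.0000e-02 -0.0000e+00] then shift(tool mm) [ 2.6 -0.5  0.8]
turn(tool) [-0.04  0.    0.02] then shift(tool mm) [ 2.6  0.5 -0.8]
t 13.275 q [-17.9   3.1   1.1  88.   -0.   53.9] p [ 0.5162 -0.1667  0.1686] F [-2.2 -0.9  5.3] open 0.0293
tool axes now x,y,z [[0.0, -0.0, -1.0], [-0.312, 0.95, -0.0], [0.95, 0.312, 0.0]]
```

View pics/s11.png

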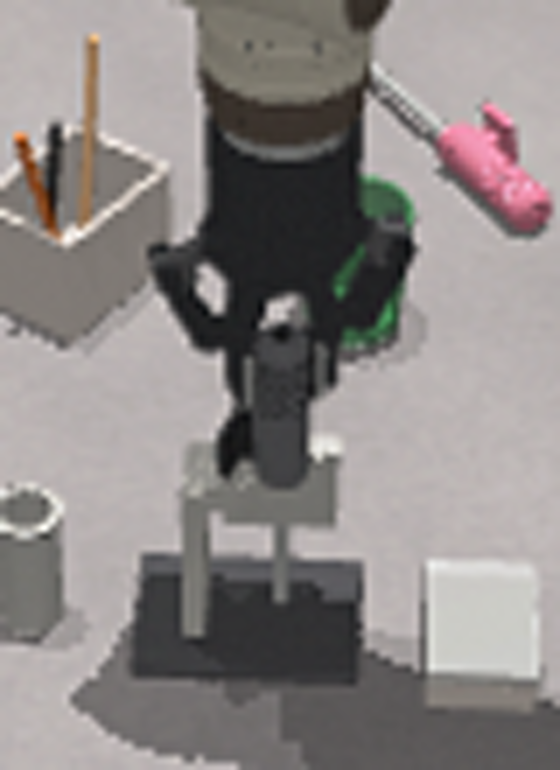

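Grip closed at 29.3 mm on the 30 mm handle. Lifting straight up.

Emit:
{"method": "carry_out", "body": {
  "increments": [
    [0,0,0,0,0,0,20],
    [0,0,0,-3,0,0,20],
    [0,0,0,-8,0,0,20],
    [0,0,0,-12,0,0,20],
    [0,0,0,-17,0,0,20],
    [0,0,0,-20,0,0,20],
    [0,0,0,-20,0,0,20],
    [0,0,0,-20,0,0,20],
    [0,0,0,-18,0,0,20],
    [0,0,0,-8,0,0,20],
    [0,0,0,-3,0,0,20],
    [0,0,0,0,0,0,20]
  ],
  "squeeze": 45
}}

```text
time: 14.82
ee_pos: [0.5163, -0.1666, 0.297]
tcp_rot: [139.8, 90.0, 158.0]
wrist_force: [0.3, -0.2, -2.3]
opening: 0.029
```

Run:
```python
from go import *
plan([0.4995,0.159,0.2986],-161.8)
s=snap("side","pics/s12f.png");t=snap("top","pics/t12f.png")
cv2.imwrite("pics/s12.png",cv2.resize(s[100:240,270:350],None,fx=6,fy=6,interpolation=cv2.INTER_CUBIC))
```

```text
turn(tool) [ 1.7997e+02 -3.0000e-02  3.0000e-02] then shift(tool mm) [  -1.6 -314.5  -85.8]
turn(tool) [-0.03 -0.02 -0.02] then shift(tool mm) [ -1.6 314.5  85.8]
t 14.825 q [-17.9   6.   18.7 102.6   0.   53.9] p [ 0.5163 -0.1666  0.297 ] F [ 0.3 -0.2 -2.3] open 0.029
tool axes now x,y,z [[-0.0, 0.0, -1.0], [-0.312, 0.95, 0.0], [0.95, 0.312, -0.0]]
```

View pics/s12.png

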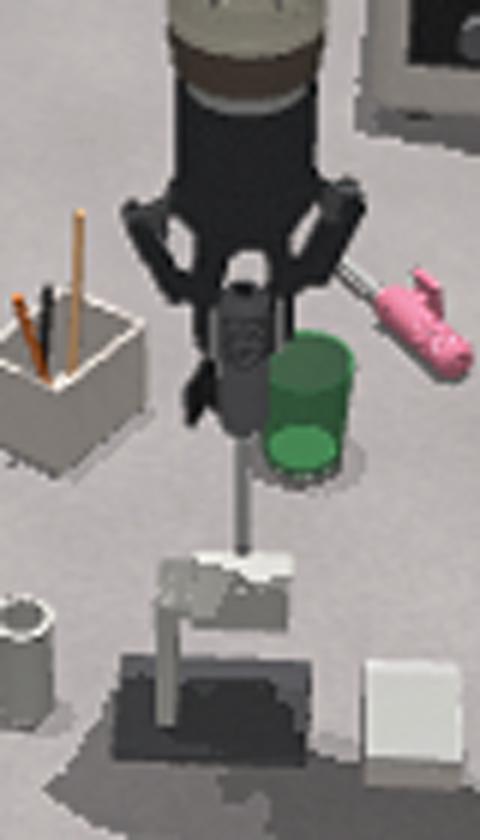

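The scope hangs upright, clear of the stand: tip at about (310.1,191.7) in the side view, weight about 2 N. Carrying it over the sleeve, with the tip at about 0.143.

Emit:
{"method": "carry_out", "body": {
  "increments": [
    [0,0,0,0,10,3,20],
    [0,0,0,0,20,5,20],
    [0,0,0,0,30,8,20],
    [0,0,0,0,35,10,20],
    [0,0,0,0,35,10,20],
    [0,0,0,0,35,10,20],
    [0,0,0,0,35,10,20],
    [0,0,0,0,35,10,20],
    [0,0,0,0,35,9,20],
    [0,0,0,0,25,7,20],
    [0,0,0,0,14,3,20],
    [0,0,0,0,5,1,20]
  ]
}}

```text
time: 16.42
ee_pos: [0.4996, 0.1595, 0.2973]
tcp_rot: [-131.8, 90.0, -113.6]
wrist_force: [0.8, -1.2, -1.6]
opening: 0.0288
```

Emit:
{"method": "carry_out", "body": {
  "increments": [
    [0,0,0,0,0,0,20],
    [0,0,0,0,0,0,20]
  ]
}}

```text
time: 16.68
ee_pos: [0.5002, 0.1579, 0.2974]
tcp_rot: [-46.3, 90.0, -28.2]
wrist_force: [0.1, -0.3, -2.3]
opening: 0.0285
```

Run:
```python
from go import *
plan([0.500,0.159,0.2986],-161.8)
p=pose()[1]
s=snap("side","pics/s13f.png");t=snap("top","pics/t13f.png")
cv2.imwrite("pics/s13.png",cv2.resize(s[190:310,265:335],None,fx=6,fy=6,interpolation=cv2.INTER_CUBIC))
print("proj tip, tcp-axis at mouth height, mouth",proj("side",[p-[0,0,.1536],[p[0],p[1],.092],[.5,.159,.092]]))
```

```text
turn(tool) [ 1.7991e+02  1.0000e-02 -1.0000e-02] then shift(tool mm) [-1.2 -1.1 -0.2]
turn(tool) [-0.09  0.01  0.01] then shift(tool mm) [-1.2  1.1  0.2]
t 16.675 q [ 17.5   3.5  16.  102.5  -0.   89.4] p [0.5002 0.1579 0.2974] F [ 0.1 -0.3 -2.3] open 0.0285
tool axes now x,y,z [[0.0, -0.0, -1.0], [-0.311, 0.95, -0.0], [0.95, 0.311, 0.0]]
proj tip, tcp-axis at mouth height, mouth [[304.05719845 260.77420092]
 [304.04901769 271.06183214]
 [304.06057018 271.35183721]]
```

View pics/s13.png

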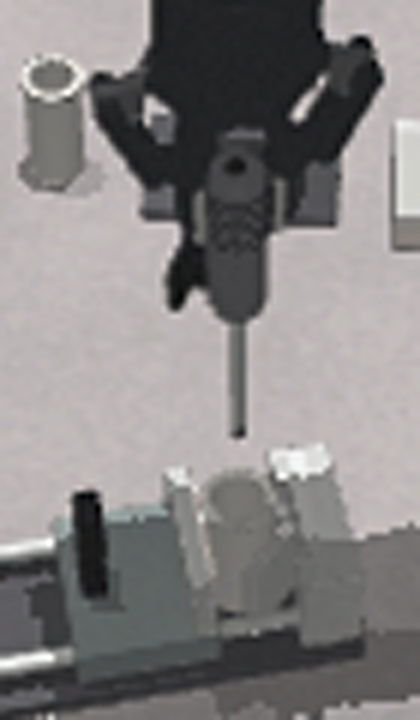

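View pics/t13f.png

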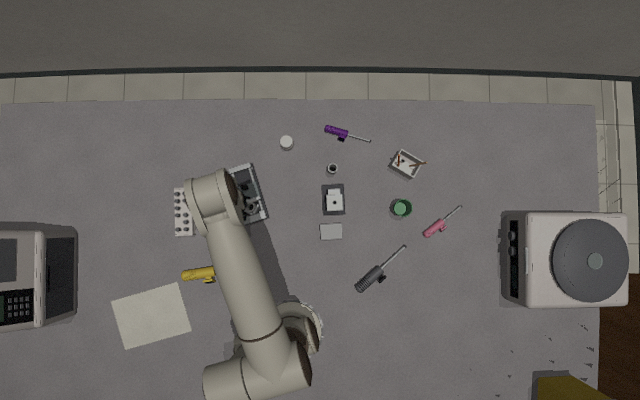

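The tip is at (304.4,262.2) and the mouth centre at (304.6,272.3) in the side view. Both are offset equally from their predictions (about +0.35, +1.3 px), so they are aligned to within about 1 mm. Lowering to just above the mouth first.

Emit:
{"method": "carry_out", "body": {
  "increments": [
    [0,0,0,8,0.3,0.1,20],
    [0,0,0,12,0.3,0.1,20],
    [0,0,0,12,0,0,20],
    [0,0,0,7,0,0,20],
    [0,0,0,2,0,0,20],
    [0,0,0,0,0,0,20]
  ]
}}

```text
time: 17.52
ee_pos: [0.5001, 0.1592, 0.2564]
tcp_rot: [-15.3, 90.0, 2.9]
wrist_force: [0.8, 0.3, -1.4]
opening: 0.0286
```

Run:
```python
from go import *
plan([0.500,0.1585,0.1906],-161.8)
p=pose()[1]
s=snap("side","pics/s14f.png")
cv2.imwrite("pics/s14.png",cv2.resize(s[225:310,265:335],None,fx=8,fy=8,interpolation=cv2.INTER_CUBIC))
print("proj tip",proj("side",[p-[0,0,.1536],[.5,.1585,.092]]))
```

```text
turn(tool) [ 1.7997e+02  0.0000e+00 -1.0000e-02] then shift(tool mm) [65.8  0.6  0.3]
turn(tool) [-0.03  0.01  0.  ] then shift(tool mm) [65.8 -0.6 -0.3]
t 17.525 q [17.7  2.1  9.9 97.8 -0.  89.5] p [0.5001 0.1592 0.2564] F [ 0.8  0.3 -1.4] open 0.0286
tool axes now x,y,z [[0.0, 0.0, -1.0], [-0.312, 0.95, -0.0], [0.95, 0.312, 0.0]]
proj tip [[304.03113    269.30036864]
 [304.07847352 271.22536491]]
```

View pics/s14.png

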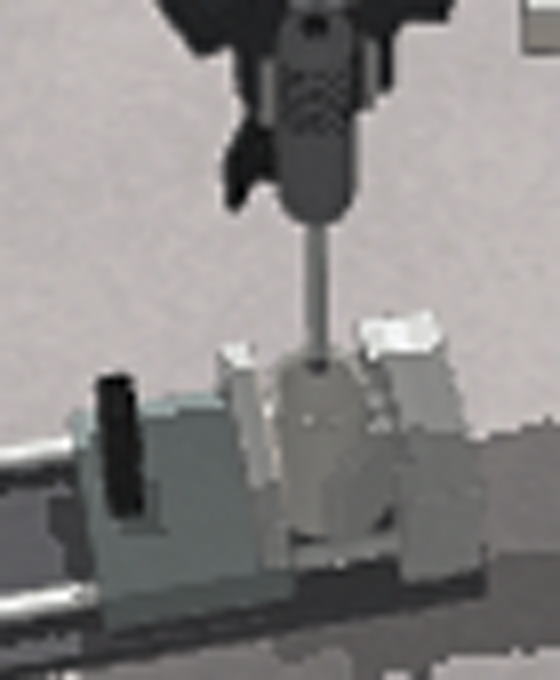

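The tip at (304.2,270.5) is over the rim, whose centre is at about (304.4,272.7), and it matches the prediction. Entering slowly.

Emit:
{"method": "carry_out", "body": {
  "increments": [
    [0,0,0,4,-0.2,-0.3,20],
    [0,0,0,6,-0.2,0,20],
    [0,0,0,6,0,0,20],
    [0,0,0,6,0,0,20],
    [0,0,0,3,0,0,20],
    [0,0,0,0,0,0,20]
  ]
}}

```text
time: 18.32
ee_pos: [0.4998, 0.1587, 0.2311]
tcp_rot: [-178.3, 90.0, -160.2]
wrist_force: [0.7, -0.5, -1.2]
opening: 0.0289
```

Run:
```python
from go import *
plan([0.500,0.1585,0.1906],-161.8)
s=snap("side","pics/s15f.png").astype(float)
c=np.clip(s[225:310,265:335]*1.6-40,0,255).astype(np.uint8)
cv2.imwrite("pics/s15.png",cv2.resize(c,None,fx=8,fy=8,interpolation=cv2.INTER_CUBIC))
```

```text
turn(tool) [1.7997e+02 0.0000e+00 3.0000e-02] then shift(tool mm) [40.5  0.2 -0.1]
turn(tool) [-0.03 -0.02  0.  ] then shift(tool mm) [40.5 -0.2  0.1]
t 18.325 q [17.6  1.5  6.4 94.9 -0.  89.4] p [0.4998 0.1587 0.2311] F [ 0.7 -0.5 -1.2] open 0.0289
tool axes now x,y,z [[-0.0, -0.0, -1.0], [-0.312, 0.95, -0.0], [0.95, 0.312, -0.0]]
```

View pics/s15.png

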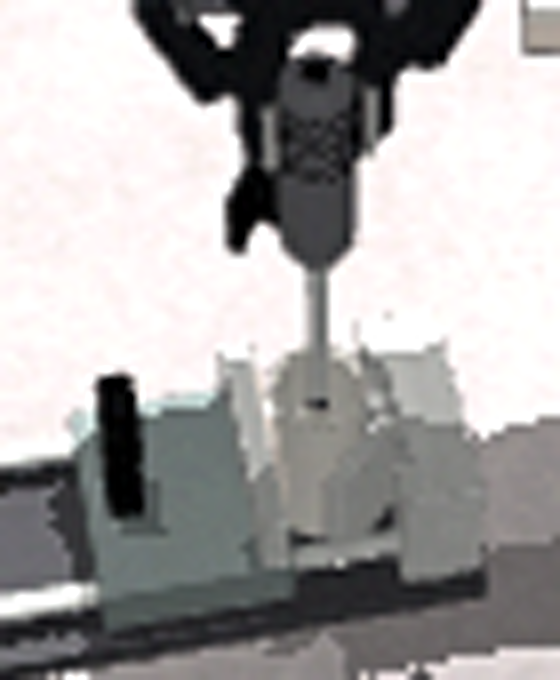

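The rod at column 318 enters the rim (centre about (319,382) in the crop), with the dark tip end just inside the near inner edge, as expected at 14.5 mm depth. No side force. Continuing to about 55 mm.

Emit:
{"method": "carry_out", "body": {
  "increments": [
    [0,0,0,4,0,0,20],
    [0,0,0,7,0,0,20],
    [0,0,0,8,0,0,20],
    [0,0,0,8,0,0,20],
    [0,0,0,8,0,0,20],
    [0,0,0,4,0,0,20],
    [0,0,0,1,0,0,20],
    [0,0,0,0,0,0,20],
    [0,0,0,0,0,0,20],
    [0,0,0,0,0,0,20]
  ]
}}

```text
time: 19.62
ee_pos: [0.5, 0.1587, 0.1915]
tcp_rot: [1.9, 90.0, 20.0]
wrist_force: [1.2, -0.5, -1.8]
opening: 0.029
```

Run:
```python
from go import *
plan([0.500,0.1585,0.1906],-161.8)
p=pose()[1]
s=snap("side","pics/s16f.png").astype(float);t=snap("top","pics/t16f.png")
c=np.clip(s[225:310,265:335]*1.6-40,0,255).astype(np.uint8)
cv2.imwrite("pics/s16.png",cv2.resize(c,None,fx=8,fy=8,interpolation=cv2.INTER_CUBIC))
print(proj("side",[[p[0],p[1],.092],[p[0],p[1],p[2]-.0536]]))
```

```text
turn(tool) [ 1.7997e+02 -0.0000e+00 -3.0000e-02] then shift(tool mm) [0.9 0.2 0.1]
turn(tool) [-0.03  0.02 -0.  ] then shift(tool mm) [ 0.9 -0.2 -0.1]
t 19.625 q [17.6  0.8  1.3 90.5  0.  89.4] p [0.5    0.1587 0.1915] F [ 1.2 -0.5 -1.8] open 0.029
tool axes now x,y,z [[0.0, 0.0, -1.0], [-0.312, 0.95, 0.0], [0.95, 0.312, 0.0]]
[[304.06407867 271.28352748]
 [304.07166851 262.20077063]]
```

View pics/s16.png

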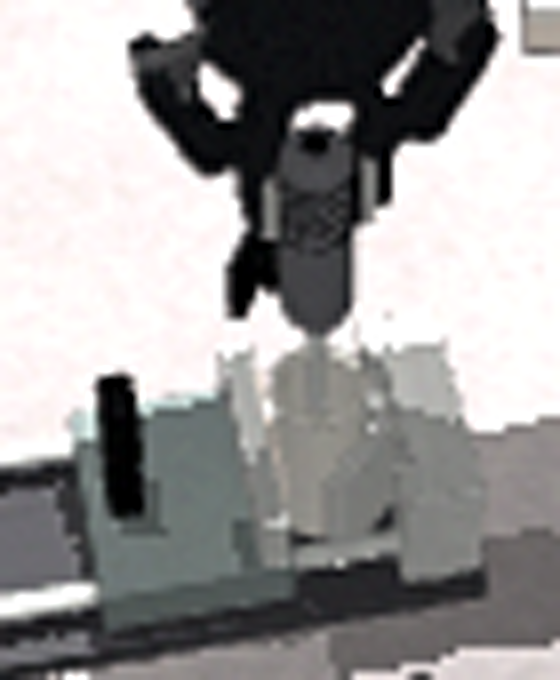

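View pics/s16f.png

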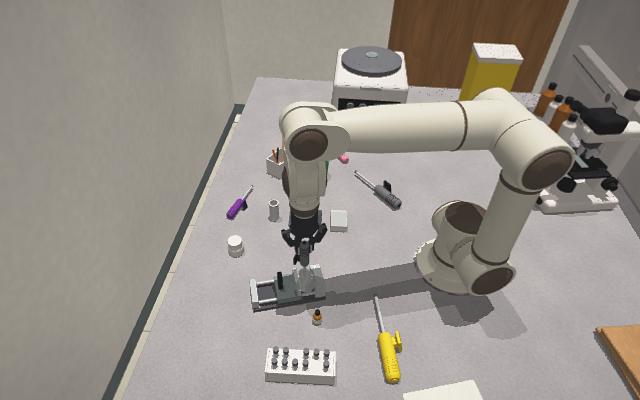

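The rod is down the bore at 54 mm (allowed 38–74.5), vertical at column 318 against rim centre 319. No side forces, and the jaw, sleeve and bench objects look unchanged. Handing in.

Run:
```python
from go import *
o=sensors.get_obs();print(np.round(o["qd"],2),o["ee_pos"])
a=cv2.imread("pics/top0.png").astype(int);b=cv2.imread("pics/t16f.png").astype(int)
for n,(x,y) in dict(spare=(332,168),slidebox=(331,231),beaker=(401,208),jar=(287,142),pens=(406,164)).items():
    print(n,np.abs(a-b)[y-10:y+10,x-10:x+10].mean().round(1))
from workcell import job_done
print(job_done())
```

```text
[ 0.1   0.03 -0.05 -0.02 -0.03  0.  ] [0.49997491 0.15869162 0.19139874]
spare 4.1
slidebox 4.3
beaker 3.8
jar 4.2
pens 4.2
the job is handed in; nothing more can be done
None
```

The scope's rod is about 54 mm down the sleeve's bore, held upright and still in the gripper, and the sleeve is still clamped. I handed the job in at about 20 s of the 64 s limit; no verdict was reported.

- **Clamp:** I slid the jaw 27 mm by its post. Wrist force peaked at about 18 N, of which about 6 N is the slide's own friction, so roughly 12 N pressed on the sleeve. After I let go, both views showed the sleeve still between jaw and V; the remaining squeeze itself could not be measured.
- **Scope:** I took the small grey scope from its stand, gripped at 29 mm on its 30 mm handle, and lowered it with its tip about 54 mm below the mouth (allowed 38–74.5 mm). In the side view the rod sat within about 1 mm of the rim centre. The wrist felt no clear side load while the rod went in, with readings of about 1 N or less.
- **Bench:** picture differences at the spare sleeve, slide box, beaker, jar and pen pot were noise level (about 4 grey levels). The dropper and tube rack I only looked at in the side view, where they stood in place.

**Disagreements:** the two cameras put the sleeve's mouth up to 5 mm apart in y, and heights came out about 5 mm low. I therefore relied on the top camera and the jaw's contact position, which agreed to within 2 mm. Because the arm hid the bore from above, I could only check the centring from the side camera and the arm's own position.

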